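Set the carton guide to its setting block, play taken up

TASK

Set the carton guide to the narrower of the two white setting blocks. Crank the guide well open, lay that block flat on the bed between guide and fence, midway along them, with its long sides along them and let go of it, then crank the guide inwards until it pushes the block home against the fence and you feel it bear firmly, squeezing with about 5 to 15 N and never as much as 25 N. The crank has play, so finish on the inward stroke: leave the crank where it pushed, not backed off, let go, and leave the other things on the bench where they are.

Things in the scene. Friction and masses are not known exactly. Their poses are not given: they have to be found in the camera images.
- station: fixed carton guide station: aluminium bed plate (top z 12 mm, x -75..75, y -200..90), a clamped steel fence (inner face y +60 mm, give or take 7 mm: clamped a little differently each time; x -65..65, top z 52), a movable guide bar parallel to it, and a crank. Origin on the bench under the bed's middle; x runs along fence and guide, y from guide to fence. Its place and yaw vary.
- guide (a joint): travel of the steel guide bar in m along the station's +y: 0 = wide open, 0.075 = closed; gap to the fence = 0.090 minus this, so it meets the narrow block seated on the fence at 0.046, both give or take 0.007 (the fence). Rack and pinion: 30 mm per rad of pinion. Friction about 4 N (about 2 N at the crank handle); it stays where it is left, even while bearing lightly on the block.
- guide_face (a point): middle of the guide bar's inner face, which bears on the block, 30 mm above the bench. The bar is 110 mm long (station x), 18 mm thick, its top at 48 mm
- pivot (a point): point on the crank's vertical axis, 82 mm above the bench (level with the handle's middle), at x 0, y -150 mm of the station. Crank direction (pivot to handle): with play 0 and the guide wide open, 1.25 rad counter-clockwise (from above) of the station's -x, i.e. towards -y; it turns clockwise by guide/0.030 + play
- handle (a point): middle of the crank's upright round black handle, 18 mm thick, from 54 to 110 mm above the bench (this point at 82), 75 mm from the pivot, on a flat arm with its top at 52 mm. It spins freely on its own axis. On the station's -x side of the pivot; clockwise from above (towards the bed) closes the guide. A force on it bears 2.5 times as large on the guide, less friction
- crank (a joint): play of the crank arm between the two drive dogs on the pinion, rad: 0.2 = against the dog that drives the guide inwards (play taken up), 0 = against the one that drives it outwards. In between the crank moves nearly freely (15 mm at the handle) and the guide stands still
- block_center (a point): centre (25 mm up) of the narrow white plastic setting block, about 0.3 kg, 90 mm long (its x), 44 mm wide (its y), 50 mm high without the grip rib on its top, loose on the bench. The other setting block is alike but 66 mm wide and stays where it is; the two may change places
- block_rib (a point): centre of the narrow block's grip rib: 60 mm long (block x), 20 mm wide (y), 28 mm high, from 50 to 78 mm above the block's underside

How it is judged:
By the outcome, as a careful person would: the job done as asked, in the order asked, and still so for the second after the job is handed in, with the robot touching nothing.
It also fails if it takes over 70 s, if anything falls off the work surface, if the arm or the gripper's body presses on something with over 40 N, if the wrist force passes 120 N, or if a joint passes its speed limit or range.

ROBOT

A 7-joint arm with a two-finger parallel gripper is mounted at the origin on the work surface. World frame = base frame: x ahead of the robot, y to its left, z up, the work surface at z = 0. Lengths are in m, angles in rad, forces in N, time in s.
With the tool pointing down it reaches from about 0.4 to 0.85 m from the base axis. Payload 4.5 kg.
Tool frame: the origin (TCP) lies midway between the tips of the shut fingers; the grasp point (between the pads) lies 19 mm behind it; z points along the fingers, y is the line along which they close (so a half turn about z gives the same grasp; the last joint's range is limited). The gripper opens to 85 mm and grips with 20 to 120 N. Pads are 22 mm wide; open, the fingers measure 114 mm over their backs; the gripper's body (76 mm by 85 mm) begins 54 mm behind the grasp point. The pads swing forward as they close: fully open they stand 13 mm farther back than shut.
Start: joints at [-1.288, 0.689, -0.195, 1.565, 0.157, 0.902, -0.215], TCP at [0.154, 0.606, 0.231] pointing down, gripper open.
Joint ranges: [-3.01, 3.01], [-0.46, 2.08], [-1.47, 1.51], [0.13, 2.56], [-1, 4.14], [0.04, 2.09], [-2.66, 2.66]. Speed limits (rad/s): [2.57, 2.57, 3.14, 3.14, 3.14, 3.14, 3.14].

INTERFACE

Orientations are given as a unit quaternion [x, y, z, w].
In Python, from cell import state, eyes, job gives the robot as it stands.
- The arm moves only by the tool send_rows, never from a script. Its argument "targets" is a list of rows, each a list of 3 entries, a list of its own where there are three numbers: the turn, a rotation vector about the tool's x, y, z in rad, then the shift along the tool's x, y, z in cm, then the opening, from 0 (shut) to 1 (fully open). A call has 1 to 10 rows; each row is the pose to reach, as a shift and turn from the pose commanded when the call began, along the tool's axes at that moment; what a row does not reach only later rows make up. A row lasts 1/10 s, in which the tool goes at most 50 mm and 8.59 degrees, less where a joint would pass 70% of its speed; a pose out of reach is approached as far as the arm can. A call with a gripper value outside its range is refused whole. The fingers move at their own pace and stop on an object; the grip force is fixed at half the most. Time passes only in rows, so rows that repeat a pose let the fingers close. It gives the time, the measured TCP pose, the force, the opening and the grip force at its end, in the units of the state.
- state(): the state, without advancing time (a new reading comes with each control period).
- eyes.snapshot(name): name is "scene" or "side" or "wrist"; returns a dict with "color" (420x560x3 uint8, red, green, blue), "fx", "fy", "cx", "cy" (pixels), "world_to_cam" (4x4, takes a point from world to camera coordinates); the wrist camera has in their place "hand_eye" (4x4, takes a point from camera to tool coordinates, whose origin is the TCP and whose axes are the flange's). Camera axes: x right, y up, looking along -z (the intrinsics and any distortion apply to the point x, -y, -z); pixel columns grow to the right and rows downward; lengths in m; the calibration is good to about 2 mm. The wrist camera is an equidistant fisheye: a pixel r from the principal point sees the ray r / f radians off the axis. A picture is of the moment at which its call begins: read the wrist's pose just before it. There is no depth.
- job.hand_in(): hands the job in; it is judged then, once.
The state is a dict: "clock": time; "q": joint angles; "dq": joint speeds; "joint_torque": joint torques, N m; "ee_pos": TCP position; "eef_rot": TCP orientation; "force": force on the tool from outside, world axes, zero at the start; "torque": the same for the moment, N m; "finger_gap": finger opening in m; "gripper_force": force on a finger pad.
Only numpy, scipy, OpenCV 4.12 (cv2) and the standard library are available. Lean on these libraries where they do the work, as an engineer would, in place of code of your own. Each camera call takes 0.05 s, during which the arm holds its last target. There are 200 camera calls.

## Working session

There is one attempt and no reset: what is moved stays moved. The work goes in short steps, Python scripts to look and compute and a tool call to move; the robot and the scene stay as the last step left them, time stands still between calls to the robot, and variables do not carry over. Pictures are saved under pics/ and viewed, at most 10 in all, crops included, and the job is handed in when it is done.

Besides the shell and the picture viewer there is one more tool, called by a JSON object that holds its "name" and its "arguments", one argument or row to a line. send_rows: Moves the arm, as the interface text tells. Its arguments: {"type":"object","properties":{"targets":{"type":"array"}},"required":["targets"]}

```bash
mkdir -p pics; ls; python3 - <<'E'
from cell import state, eyes, job
import cv2,numpy as np
s=state(); print({k:np.round(v,3).tolist() for k,v in s.items()})
a=eyes.snapshot("scene");b=eyes.snapshot("side")
for n,d in(("scene",a),("side",b)):
    print({k:np.round(v,3).tolist() for k,v in d.items() if k!="color"})
    cv2.imwrite(f"pics/{n}0.png",d["color"][...,::-1])
E
```

```text
pics
{'clock': 0.0, 'q': [-1.288, 0.69, -0.195, 1.566, 0.157, 0.902, -0.215], 'dq': [-0.0, -0.002, 0.0, -0.0, 0.001, -0.001, -0.001], 'joint_torque': [-0.001, -53.962, -1.267, -15.855, 0.009, 0.009, -0.0], 'ee_pos': [0.154, 0.605, 0.23], 'eef_rot': [0.124, 0.992, -0.001, -0.0], 'force': [0.151, 0.07, -0.127], 'torque': [0.032, -0.014, -0.02], 'gripper_force': 0.0, 'finger_gap': 0.085}
{'fx': 524.457, 'fy': 524.457, 'cx': 283.013, 'cy': 209.146, 'world_to_cam': [[0.19, 0.982, 0.01, -0.163], [-0.521, 0.092, 0.849, 0.205], [0.832, -0.167, 0.529, -1.61], [0.0, 0.0, 0.0, 1.0]]}
{'fx': 489.006, 'fy': 489.006, 'cx': 280.26, 'cy': 205.945, 'world_to_cam': [[-0.986, -0.168, 0.009, 0.561], [0.136, -0.764, 0.631, -0.091], [-0.099, 0.623, 0.776, -0.979], [0.0, 0.0, 0.0, 1.0]]}
```

View pics/scene0.png

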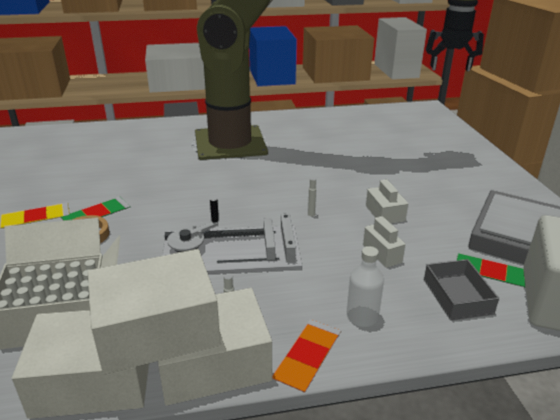

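View pics/side0.png

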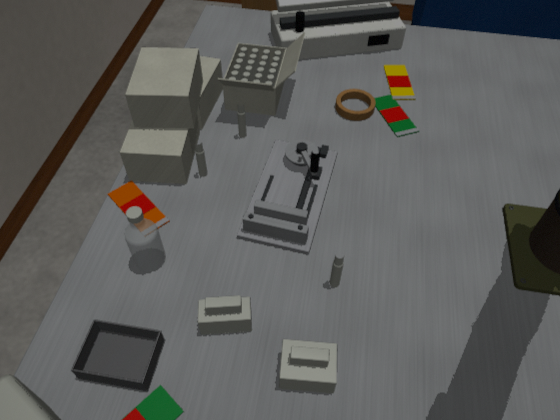

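The scene shows the station with its guide nearly closed (scene ~240,240; side ~295,190). The crank handle is at scene (214,210) and side (315,162). The two white blocks are at side (224,313) and (308,362), scene (387,203) and (384,243). I'll zoom in on these.

```bash
cat > h.py <<'E'
from cell import state, eyes, job
import cv2,numpy as np
from scipy.spatial.transform import Rotation as R
def ray(d,uv):
    T=np.array(d["world_to_cam"]);u,v=uv
    c=np.array([(u-d["cx"])/d["fx"],-(v-d["cy"])/d["fy"],-1.])
    return -T[:3,:3].T@T[:3,3], T[:3,:3].T@c
def plane(d,uv,z):
    o,r=ray(d,uv); return o+r*(z-o[2])/r[2]
def proj(d,p):
    T=np.array(d["world_to_cam"]);c=T[:3,:3]@np.array(p)+T[:3,3]
    return np.array([d["cx"]+d["fx"]*c[0]/-c[2], d["cy"]-d["fy"]*c[1]/-c[2]])
def cross(d1,p1,d2,p2):
    (o1,r1),(o2,r2)=ray(d1,p1),ray(d2,p2)
    r1=r1/np.linalg.norm(r1);r2=r2/np.linalg.norm(r2)
    t=np.linalg.lstsq(np.c_[r1,-r2],o2-o1,rcond=None)[0]
    a,b=o1+t[0]*r1,o2+t[1]*r2
    return (a+b)/2,np.linalg.norm(a-b)
E
python3 - <<'E'
from h import *
a=eyes.snapshot("scene")["color"];b=eyes.snapshot("side")["color"]
def crop(i,x,y,w,h):
    return cv2.resize(i[y:y+h,x:x+w],(400,300),interpolation=cv2.INTER_CUBIC)
o=np.vstack([np.hstack([crop(a,150,180,160,120),crop(a,350,170,120,90+0)]),np.hstack([crop(b,220,135,160,120),crop(b,185,285,160,120)])])
cv2.imwrite("pics/c1.png",o[...,::-1])
E
```

```text
(no output)
```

View pics/c1.png

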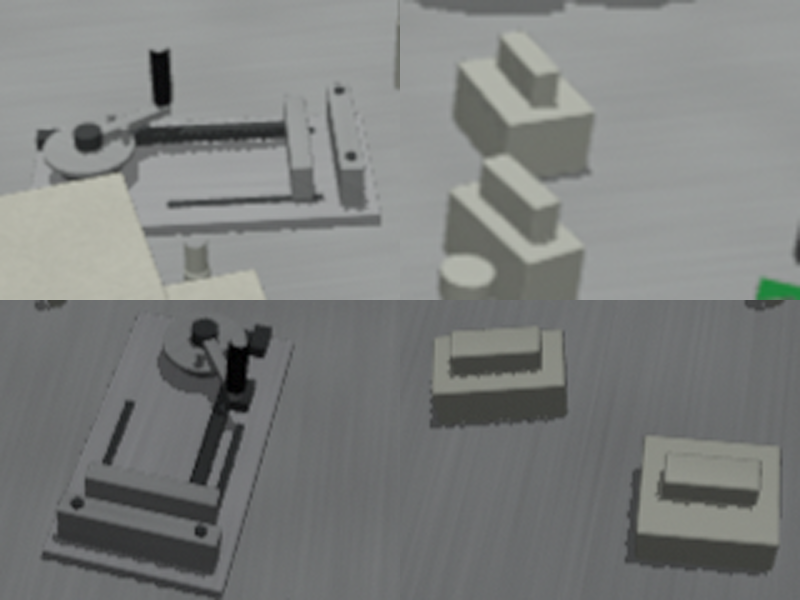

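```bash
cat >> h.py <<'E'
s_=lambda u,v:(220+u/2.5,135+(v-300)/2.5)
sb=lambda u,v:(185+(u-400)/2.5,285+(v-300)/2.5)
a_=lambda u,v:(150+u/2.5,180+v/2.5)
ab=lambda u,v:(350+(u-400)*.3,170+v*.3)
E
python3 - <<'E'
from h import *
a=eyes.snapshot("scene");b=eyes.snapshot("side")
np.set_printoptions(precision=4,suppress=True)
print("rib",cross(a,ab(519.5,182.75),b,sb(495.75,343)))
print("ribcorners", [cross(a,ab(*p),b,sb(*q))[0] for p,q in zip([(482,165),(503,156),(558,200),(535,210)],[(541,352),(538,328),(452,334),(452,358)])])
t=[plane(b,sb(*p),.05) for p in [(432,337),(562,331),(564,386),(432,392)]];print("top",np.array(t),np.mean(t,0))
r=[plane(b,sb(*p),.078) for p in [(452,334),(538,328),(541,352),(452,358)]];print("ribpl",np.array(r),np.mean(r,0))
print("wide", np.array([plane(b,sb(*p),.05) for p in [(645,437),(780,448),(777,542),(638,535)]]))
print("handle",cross(a,a_(160,52),b,s_(237,345)),cross(a,a_(162,103),b,s_(238,388)))
print("hub",cross(a,a_(88,130),b,s_(204,328)))
print("bed",np.array([plane(b,s_(*p),.012) for p in [(135,317),(294,342),(222,594),(45,552)]]), plane(a,a_(380,213),.012))
print("fence",np.array([plane(b,s_(*p),.052) for p in [(60,513),(62,491),(220,527),(218,550)]]))
print("guide",np.array([plane(b,s_(*p),.048) for p in [(88,465),(86,484),(216,515),(219,490)]]))
E
```

```text
rib (array([0.6224, 0.2635, 0.0731]), np.float64(0.001480621563425483))
ribcorners [array([0.5903, 0.2557, 0.0639]), array([0.598 , 0.2562, 0.0811]), array([0.6532, 0.2711, 0.0823]), array([0.6475, 0.2706, 0.0655])]
top [[0.6715 0.2544 0.05  ]
 [0.5837 0.2342 0.05  ]
 [0.5738 0.2747 0.05  ]
 [0.6602 0.2942 0.05  ]] [0.6223 0.2644 0.05  ]
ribpl [[0.6515 0.2639 0.078 ]
 [0.5958 0.2495 0.078 ]
 [0.59   0.2666 0.078 ]
 [0.6468 0.281  0.078 ]] [0.621  0.2652 0.078 ]
wide [[0.5139 0.3011 0.05  ]
 [0.4257 0.2934 0.05  ]
 [0.4217 0.3548 0.05  ]
 [0.5076 0.3654 0.05  ]]
handle (array([ 0.5132, -0.0838,  0.1035]), np.float64(0.0012345234249902558)) (array([ 0.5095, -0.0855,  0.0502]), np.float64(0.002815321331546497))
hub (array([ 0.5476, -0.1497,  0.0544]), np.float64(0.001123397074270379))
bed [[ 0.6181 -0.1975  0.012 ]
 [ 0.467  -0.1908  0.012 ]
 [ 0.496   0.0983  0.012 ]
 [ 0.6413  0.0831  0.012 ]] [0.649  0.0803 0.012 ]
fence [[0.6294 0.072  0.052 ]
 [0.6326 0.0503 0.052 ]
 [0.5044 0.0637 0.052 ]
 [0.503  0.0857 0.052 ]]
guide [[0.6184 0.0172 0.048 ]
 [0.616  0.0368 0.048 ]
 [0.5092 0.0496 0.048 ]
 [0.5102 0.0243 0.048 ]]
```

The narrow block is the farther one, with its centre at about (0.622, 0.264), yaw 0.23 and top near z 0.05. The station yaw is about -0.105 with its origin at about (0.562, 0.001). The handle is at about (0.511, -0.085), and the guide is nearly closed. I'll move toward the handle.

{"name": "send_rows", "arguments": {
  "targets": [
    [[0,0,-0.14],[-34.5,-27.9,0],1],
    [[0,0,-0.14],[-34.5,-27.9,0],1],
    [[0,0,-0.14],[-34.5,-27.9,0],1],
    [[0,0,-0.14],[-34.5,-27.9,0],1],
    [[0,0,-0.14],[-34.5,-27.9,0],1],
    [[0,0,-0.14],[-34.5,-27.9,0],1],
    [[0,0,-0.14],[-34.5,-27.9,0],1],
    [[0,0,-0.14],[-34.5,-27.9,0],1],
    [[0,0,-0.14],[-34.5,-27.9,0],1],
    [[0,0,-0.14],[-34.5,-27.9,0],1]
  ]
}}

```text
clock: 1.3
ee_pos: [0.4239, 0.2432, 0.231]
eef_rot: [0.061, 0.998, -0.002, 0.001]
force: [-0.4, -0.1, -0.2]
finger_gap: 0.0857
gripper_force: 0.0
```

```bash
cat >> h.py <<'E'
def go(p,yaw,s=None):
    "turn about tool z and shift in cm to put the TCP at p, tool y at angle yaw (mod pi)"
    s=s or state(); M=R.from_quat(s["eef_rot"]).as_matrix()
    y=np.arctan2(M[1,1],M[0,1]); d=(yaw-y+np.pi/2)%np.pi-np.pi/2
    print("pos",np.round(s["ee_pos"],4),"yaw",round(y,3),"tilt",np.round(M[:,2],3))
    print("turn z",round(-d,3),"shift cm",np.round(100*M.T@(np.array(p)-s["ee_pos"]),2))
E
python3 - <<'E'
from h import *
go([.511,-.085,.18],1.466)
b=eyes.snapshot("side")
for p in [(225,110),(270,116),(195,178),(200,175),(241,137)]: print(p,plane(b,p,0).round(3))
E
```

```text
pos [0.4239 0.2432 0.231 ] yaw 1.449 tilt [ 0.002 -0.005 -1.   ]
turn z -0.017 shift cm [-12.62 -31.5    5.27]
(225, 110) [ 0.763 -0.303  0.   ]
(270, 116) [ 0.647 -0.3    0.   ]
(195, 178) [ 0.774 -0.064  0.   ]
(200, 175) [ 0.765 -0.074  0.   ]
(241, 137) [ 0.702 -0.212  0.   ]
```

{"name": "send_rows", "arguments": {
  "targets": [
    [[0,0,-0.017],[-12.6,-31.5,5.3],1],
    [[0,0,-0.017],[-12.6,-31.5,5.3],1],
    [[0,0,-0.017],[-12.6,-31.5,5.3],1],
    [[0,0,-0.017],[-12.6,-31.5,5.3],1],
    [[0,0,-0.017],[-12.6,-31.5,5.3],1],
    [[0,0,-0.017],[-12.6,-31.5,5.3],1],
    [[0,0,-0.017],[-12.6,-31.5,5.3],1],
    [[0,0,-0.017],[-12.6,-31.5,5.3],1],
    [[0,0,-0.017],[-12.6,-31.5,5.3],1]
  ]
}}

```text
clock: 2.25
ee_pos: [0.5108, -0.0759, 0.178]
eef_rot: [0.046, 0.999, 0.0, -0.0]
force: [0.5, 0.8, 0.1]
finger_gap: 0.085
gripper_force: 0.0
```

```bash
cat >> h.py <<'E'
def wray(w,s,uv):
    u=np.array([uv[0]-w["cx"],uv[1]-w["cy"]]);r=np.linalg.norm(u);t=r/w["fx"]
    c=np.array([np.sin(t)*u[0]/r,-np.sin(t)*u[1]/r,-np.cos(t)])
    H=np.array(w["hand_eye"]);M=R.from_quat(s["eef_rot"]).as_matrix()
    return np.array(s["ee_pos"])+M@H[:3,3], M@H[:3,:3]@c
def wplane(w,s,uv,z):
    o,r=wray(w,s,uv);return o+r*(z-o[2])/r[2]
E
python3 - <<'E'
from h import *
go([.511,-.085,.18],1.466)
s=state();w=eyes.snapshot("wrist")
print({k:np.round(v,3).tolist() for k,v in w.items() if k!="color"})
cv2.imwrite("pics/w1.png",w["color"][...,::-1])
import pickle;pickle.dump((s,w),open("w1.pkl","wb"))
E
```

```text
pos [ 0.5108 -0.0759  0.178 ] yaw 1.478 tilt [-0.     0.001 -1.   ]
turn z 0.012 shift cm [-0.1 -0.9 -0.2]
{'fx': 325.192, 'fy': 325.192, 'cx': 278.43, 'cy': 209.743, 'hand_eye': [[-0.0, 0.962, 0.273, 0.069], [1.0, 0.0, 0.0, -0.0], [0.0, 0.273, -0.962, -0.142], [0.0, 0.0, 0.0, 1.0]]}
```

View pics/w1.png

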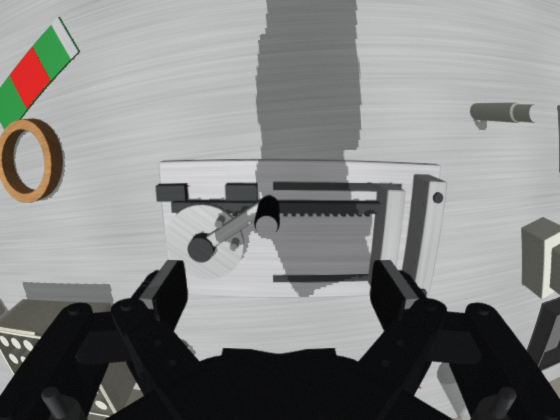

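The wrist view shows the handle top at about (267,223), the hub at (201,248) and the handle's base at about (268,203). The guide inner top edge runs from (404,191) to about (398,262), and the fence inner top edge from (417,177) to about (405,290).

```bash
python3 - <<'E'
from h import *
import pickle
np.set_printoptions(precision=4,suppress=True)
s,w=pickle.load(open("w1.pkl","rb"))
h=wplane(w,s,(267,223),.11);p=wplane(w,s,(201,248),.0545)
print("handle",h,"hub",p, "r",np.linalg.norm((h-p)[:2]))
g=[wplane(w,s,q,.048) for q in [(404,191),(398,262)]];f=[wplane(w,s,q,.052) for q in [(417,177),(405,290)]]
b=[wplane(w,s,q,.012) for q in [(160,162),(440,165)]]
print("guide",g,"fence",f,"bed -x edge",b, "yaw",np.arctan2(b[0][0]-b[1][0],b[1][1]-b[0][1]))
# second view of handle top and hub height: scene+wrist
a=eyes.snapshot("scene")
def isect(o1,r1,o2,r2):
    r1=r1/np.linalg.norm(r1);r2=r2/np.linalg.norm(r2)
    t=np.linalg.lstsq(np.c_[r1,-r2],o2-o1,rcond=None)[0];return (o1+t[0]*r1+o2+t[1]*r2)/2
print("handle top 2 view",isect(*wray(w,s,(267,223)),*ray(a,a_(160,52))),"hub",isect(*wray(w,s,(201,248)),*ray(a,a_(88,130))))
E
```

```text
handle [ 0.51  -0.084  0.11 ] hub [ 0.5463 -0.1495  0.0545] r 0.07486342737495515
guide [array([0.512 , 0.0374, 0.048 ]), array([0.582 , 0.0333, 0.048 ])] fence [array([0.4992, 0.0487, 0.052 ]), array([0.6126, 0.0413, 0.052 ])] bed -x edge [array([ 0.469 , -0.1906,  0.012 ]), array([0.4967, 0.0937, 0.012 ])] yaw -0.09696057335284995
handle top 2 view [ 0.5125 -0.0839  0.1026] hub [ 0.5467 -0.1496  0.0534]
```

{"name": "send_rows", "arguments": {
  "targets": [
    [[0,0,0],[0,-0.8,0],1],
    [[0,0,0],[0,-0.8,2],1],
    [[0,0,0],[0,-0.8,5],1],
    [[0,0,0],[0,-0.8,8],1],
    [[0,0,0],[0,-0.8,10],1],
    [[0,0,0],[0,-0.8,10.8],1],
    [[0,0,0],[0,-0.8,10.8],1],
    [[0,0,0],[0,-0.8,10.8],0],
    [[0,0,0],[0,-0.8,10.8],0],
    [[0,0,0],[0,-0.8,10.8],0]
  ]
}}

```text
clock: 3.35
ee_pos: [0.5105, -0.0844, 0.0712]
eef_rot: [0.046, 0.999, 0.0, 0.001]
force: [-0.5, -0.6, 0.2]
finger_gap: 0.0441
gripper_force: 0.0
```

{"name": "send_rows", "arguments": {
  "targets": [
    [[0,0,0],[0,0,0],0],
    [[0,0,0],[0,0,0],0],
    [[0,0,0],[0,0,0],0],
    [[0,0,0],[0,0,0],0]
  ]
}}

```text
clock: 3.75
ee_pos: [0.5103, -0.0844, 0.0707]
eef_rot: [0.046, 0.999, -0.0, 0.0]
force: [0.4, 0.3, 5.9]
finger_gap: 0.0164
gripper_force: 58.4
```

```bash
cat >> h.py <<'E'
PIV=np.array([.5465,-.1497])
def arc(angs,r=.075,s=None):
    "tool shifts (cm) along crank circle; angs = station angle past -x (cw +), relative to commanded start"
    s=s or state(); M=R.from_quat(s["eef_rot"]).as_matrix(); p=np.array(s["ee_pos"])
    v=p[:2]-PIV; a0=np.arctan2(v[1],v[0]); r0=np.linalg.norm(v)
    print("now past -x:",round(np.pi-.1-a0%(2*np.pi),3),"r",round(r0,4),"F",np.round(s["force"],1))
    for a in angs:
        t=np.pi-.1-a; q=PIV+r*np.array([np.cos(t),np.sin(t)])
        d=M.T@np.r_[q-p[:2],0]; print(round(a,2),np.round(100*d[:2],2).tolist(),np.round(q,4))
E
python3 - <<'E'
from h import *
s=state();print(s["ee_pos"],s["finger_gap"],s["gripper_force"],s["force"])
arc(np.arange(.9,-1.11,-.1))
E
```

```text
[ 0.51025272 -0.08439178  0.07071028] 0.016430725011855777 58.3555631688796 [0.4498172  0.2660968  5.85189512]
now past -x: 0.964 r 0.0747 F [0.4 0.3 5.9]
0.9 [0.41, -0.26] [ 0.506  -0.0866]
0.8 [0.97, -0.75] [ 0.4999 -0.091 ]
0.7 [1.49, -1.29] [ 0.4942 -0.0959]
0.6 [1.95, -1.89] [ 0.4891 -0.1014]
0.5 [2.34, -2.52] [ 0.4846 -0.1074]
0.4 [2.68, -3.19] [ 0.4807 -0.1137]
0.3 [2.94, -3.9] [ 0.4774 -0.1205]
0.2 [3.13, -4.62] [ 0.4748 -0.1275]
0.1 [3.25, -5.36] [ 0.473  -0.1348]
0.0 [3.29, -6.11] [ 0.4719 -0.1422]
-0.1 [3.26, -6.86] [ 0.4715 -0.1497]
-0.2 [3.15, -7.6] [ 0.4719 -0.1572]
-0.3 [2.97, -8.33] [ 0.473  -0.1646]
-0.4 [2.72, -9.03] [ 0.4748 -0.1719]
-0.5 [2.4, -9.71] [ 0.4774 -0.1789]
-0.6 [2.02, -10.35] [ 0.4807 -0.1857]
-0.7 [1.57, -10.96] [ 0.4846 -0.192 ]
-0.8 [1.06, -11.51] [ 0.4891 -0.198 ]
-0.9 [0.5, -12.01] [ 0.4942 -0.2035]
-1.0 [-0.1, -12.45] [ 0.4999 -0.2084]
-1.1 [-0.75, -12.83] [ 0.506  -0.2128]
```

{"name": "send_rows", "arguments": {
  "targets": [
    [[0,0,0],[0.41,-0.26,0],0],
    [[0,0,0],[0.97,-0.75,0],0],
    [[0,0,0],[1.49,-1.29,0],0],
    [[0,0,0],[1.95,-1.89,0],0],
    [[0,0,0],[2.34,-2.52,0],0],
    [[0,0,0],[2.68,-3.19,0],0],
    [[0,0,0],[2.94,-3.9,0],0],
    [[0,0,0],[3.13,-4.62,0],0]
  ]
}}

```text
clock: 4.55
ee_pos: [0.4743, -0.1272, 0.0706]
eef_rot: [0.046, 0.999, 0.0, 0.0]
force: [0.3, 1.4, 6.9]
finger_gap: 0.0167
gripper_force: 58.8
```

```bash
python3 - <<'E'
from h import *
s=state();print(s["ee_pos"],s["finger_gap"],s["gripper_force"],s["force"])
arc(np.arange(.1,-1.01,-.1))
E
```

```text
[ 0.47427524 -0.12717324  0.07064336] 0.016671023891055237 58.75820587738417 [0.28068895 1.41170764 6.88677704]
now past -x: 0.202 r 0.0757 F [0.3 1.4 6.9]
0.1 [0.06, -0.77] [ 0.473  -0.1348]
0.0 [0.1, -1.52] [ 0.4719 -0.1422]
-0.1 [0.07, -2.27] [ 0.4715 -0.1497]
-0.2 [-0.03, -3.01] [ 0.4719 -0.1572]
-0.3 [-0.21, -3.74] [ 0.473  -0.1646]
-0.4 [-0.46, -4.45] [ 0.4748 -0.1719]
-0.5 [-0.78, -5.12] [ 0.4774 -0.1789]
-0.6 [-1.17, -5.77] [ 0.4807 -0.1857]
-0.7 [-1.62, -6.37] [ 0.4846 -0.192 ]
-0.8 [-2.12, -6.92] [ 0.4891 -0.198 ]
-0.9 [-2.68, -7.42] [ 0.4942 -0.2035]
-1.0 [-3.29, -7.86] [ 0.4999 -0.2084]
```

{"name": "send_rows", "arguments": {
  "targets": [
    [[0,0,0],[0.06,-0.77,0],0],
    [[0,0,0],[0.1,-1.52,0],0],
    [[0,0,0],[0.07,-2.27,0],0],
    [[0,0,0],[-0.03,-3.01,0],0],
    [[0,0,0],[-0.21,-3.74,0],0],
    [[0,0,0],[-0.46,-4.45,0],0],
    [[0,0,0],[-0.78,-5.12,0],0],
    [[0,0,0],[-1.17,-5.77,0],0],
    [[0,0,0],[-1.62,-6.37,0],0],
    [[0,0,0],[-2.12,-6.92,0],0]
  ]
}}

```text
clock: 5.55
ee_pos: [0.4879, -0.1986, 0.0706]
eef_rot: [0.046, 0.999, 0.0, -0.001]
force: [-2.0, 1.5, 9.3]
finger_gap: 0.0161
gripper_force: 59.0
```

{"name": "send_rows", "arguments": {
  "targets": [
    [[0,0,0],[-0.56,-0.5,0],0],
    [[0,0,0],[-1.17,-0.94,0],0],
    [[0,0,0],[-1.17,-0.94,0],0],
    [[0,0,0],[-1.17,-0.94,0],0.6],
    [[0,0,0],[-1.17,-0.94,0],0.6],
    [[0,0,0],[-1.17,-0.94,0],0.6],
    [[0,0,0],[-1.17,-0.94,-3],0.6],
    [[0,0,0],[-1.17,-0.94,-7],0.6],
    [[0,0,0],[-1.17,-0.94,-11],0.6],
    [[0,0,0],[-1.17,-0.94,-13],0.6]
  ]
}}

```text
clock: 6.55
ee_pos: [0.501, -0.2089, 0.203]
eef_rot: [0.046, 0.999, -0.0, 0.002]
force: [-0.3, -0.6, 0.3]
finger_gap: 0.0513
gripper_force: 0.0
```

```bash
python3 - <<'E'
from h import *
s=state();print(s["clock"],s["ee_pos"],s["finger_gap"],s["force"])
go([.56,.12,.22],1.797); go([.60,.22,.20],1.797)
E
```

```text
6.55 [ 0.50095425 -0.20891127  0.20304793] 0.051251097472800294 [-0.2719939  -0.6492442   0.25562828]
pos [ 0.501  -0.2089  0.203 ] yaw 1.479 tilt [ 0.003 -0.001 -1.   ]
turn z -0.318 shift cm [-2.87 33.29 -1.7 ]
pos [ 0.501  -0.2089  0.203 ] yaw 1.479 tilt [ 0.003 -0.001 -1.   ]
turn z -0.318 shift cm [-5.93 43.62  0.3 ]
```

{"name": "send_rows", "arguments": {
  "targets": [
    [[0,0,0],[-5,6,-4],1],
    [[0,0,0],[-6,11,-4],1],
    [[0,0,0],[-6,16,-4],1],
    [[0,0,0],[-6,20,-4],1],
    [[0,0,0],[-6,21,-4],1],
    [[0,0,0],[-6,21,-4],1],
    [[0,0,0],[-6,21,-4],1]
  ]
}}

```text
clock: 7.25
ee_pos: [0.5785, -0.0046, 0.2398]
eef_rot: [0.045, 0.999, -0.0, -0.001]
force: [0.1, -0.5, -0.2]
finger_gap: 0.0854
gripper_force: 0.0
```

```bash
python3 - <<'E'
from h import *
import pickle
s=state();w=eyes.snapshot("wrist");pickle.dump((s,w),open("w2.pkl","wb"))
cv2.imwrite("pics/w2.png",w["color"][...,::-1])
go([.615,.262,.18],1.797)
E
```

```text
pos [ 0.5784 -0.0063  0.2398] yaw 1.479 tilt [-0.001 -0.001 -1.   ]
turn z -0.318 shift cm [-1.18 27.06  5.93]
```

View pics/w2.png

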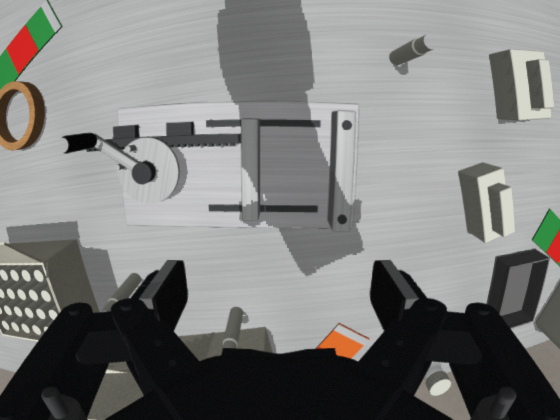

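The guide is now open. Its inner top edge runs (259,118)–(259,219) and the fence inner top edge (333,110)–(331,230). Both blocks are still in place on the right.

```bash
python3 - <<'E'
from h import *
import pickle
np.set_printoptions(precision=4,suppress=True)
s,w=pickle.load(open("w2.pkl","rb"))
g=[wplane(w,s,q,.048) for q in [(259,118),(259,219)]];f=[wplane(w,s,q,.052) for q in [(332.5,110),(331,230)]]
print(g,f)
for n,(a,b) in(("g",g),("f",f)): print(n,"yaw",np.arctan2(b[1]-a[1],b[0]-a[0]))
c,sn=np.cos(-.1),np.sin(-.1); Rm=np.array([[c,-sn],[sn,c]])
O=PIV-Rm@[0,-.15]; print("origin",O)
for p in g+f: print(Rm.T@(p[:2]-O))
print("hub",wplane(w,s,(144,173),.054))
E
```

```text
[array([ 0.5058, -0.0183,  0.048 ]), array([ 0.6123, -0.0292,  0.048 ])] [array([0.5036, 0.0564, 0.052 ]), array([0.6306, 0.0474, 0.052 ])]
g yaw -0.101369394431188
f yaw -0.07039079296433787
origin [ 0.5615 -0.0004]
[-0.0536 -0.0234]
[ 0.0534 -0.0235]
[-0.0633  0.0508]
[0.064  0.0545]
hub [ 0.5481 -0.1482  0.054 ]
```

{"name": "send_rows", "arguments": {
  "targets": [
    [[0,0,-0.12],[-1.2,5,0],1],
    [[0,0,-0.24],[-1.2,10,0],1],
    [[0,0,-0.318],[-1.2,15,0],1],
    [[0,0,-0.318],[-1.2,20,2],1],
    [[0,0,-0.318],[-1.2,25,4],1],
    [[0,0,-0.318],[-1.2,27,6],1],
    [[0,0,-0.318],[-1.2,27,6],1],
    [[0,0,-0.318],[-1.2,27,6],1]
  ]
}}

```text
clock: 8.1
ee_pos: [0.6158, 0.2604, 0.1791]
eef_rot: [-0.112, 0.994, -0.001, -0.001]
force: [1.4, -0.3, -0.6]
finger_gap: 0.0853
gripper_force: 0.0
```

```bash
python3 - <<'E'
from h import *
import pickle
s=state();w=eyes.snapshot("wrist");pickle.dump((s,w),open("w3.pkl","wb"))
cv2.imwrite("pics/w3.png",w["color"][...,::-1])
go([.622,.264,.09],1.797)
E
```

```text
pos [0.6167 0.2595 0.1801] yaw 1.794 tilt [ 0.    -0.003 -1.   ]
turn z -0.003 shift cm [-0.62  0.35  9.01]
```

View pics/w3.png

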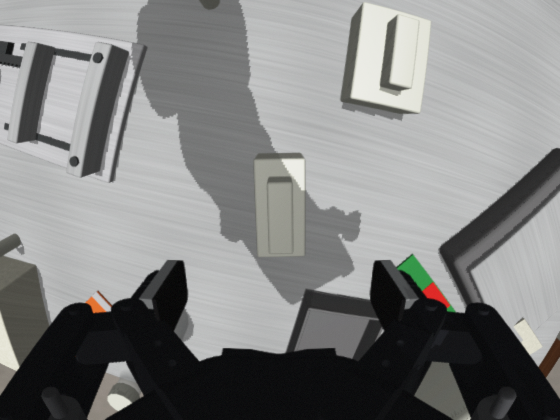

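Wrist view: the narrow block is well aligned with the tool. Its top face spans (256,159)–(304,256), and its rib top spans about (268,180)–(293,255).

```bash
python3 - <<'E'
from h import *
import pickle
np.set_printoptions(precision=4,suppress=True)
s,w=pickle.load(open("w3.pkl","rb"))
g=cv2.cvtColor(w["color"],cv2.COLOR_RGB2GRAY)
print(g[215,250:310:2],g[150:262:3,280])
t=[wplane(w,s,q,.05) for q in [(256,159),(303,159),(304,256),(257,256)]];r=[wplane(w,s,q,.078) for q in [(268,180),(292,180),(293,255),(268,255)]]
for n,q in(("top",t),("rib",r)): print(n,np.array(q),np.mean(q,0)); print(np.linalg.norm(q[0]-q[1]),np.linalg.norm(q[1]-q[2]), np.arctan2(*(q[2]-q[1])[1::-1]))
c=np.mean(t,0);
go([*c[:2],.078],1.797)
E
```

```text
[119 120 119 138 153 154 152 153 151 135 153 155 153 155 154 153 153 152
 152 153 150 126 152 151 151 152 152 132 119 122] [190 118  98 148 156 157 156 156 155  93  88 140 156 155 155 155 153 155
 153 153 153 153 153 152 152 152 151 151 152 150 151 148 150 150 147 147
 119 116]
top [[0.5845 0.2332 0.05  ]
 [0.5757 0.2716 0.05  ]
 [0.6609 0.2938 0.05  ]
 [0.6704 0.2521 0.05  ]] [0.6229 0.2627 0.05  ]
0.03939155208328653 0.08801372513256597 0.2553199091449612
rib [[0.5945 0.2467 0.078 ]
 [0.5905 0.2645 0.078 ]
 [0.6504 0.2798 0.078 ]
 [0.6549 0.2599 0.078 ]] [0.6226 0.2627 0.078 ]
0.018242864246438943 0.061827917315978954 0.2497977069048985
pos [0.6167 0.2595 0.1801] yaw 1.794 tilt [ 0.    -0.003 -1.   ]
turn z -0.003 shift cm [-0.68  0.2  10.21]
```

{"name": "send_rows", "arguments": {
  "targets": [
    [[0,0,-0.02],[-0.65,0.25,2],1],
    [[0,0,-0.02],[-0.65,0.25,6],1],
    [[0,0,-0.02],[-0.65,0.25,9.5],1],
    [[0,0,-0.02],[-0.65,0.25,11.5],1],
    [[0,0,-0.02],[-0.65,0.25,12.6],1],
    [[0,0,-0.02],[-0.65,0.25,12.6],1],
    [[0,0,-0.02],[-0.65,0.25,12.6],0],
    [[0,0,-0.02],[-0.65,0.25,12.6],0],
    [[0,0,-0.02],[-0.65,0.25,12.6],0],
    [[0,0,-0.02],[-0.65,0.25,12.6],0]
  ]
}}

```text
clock: 9.15
ee_pos: [0.622, 0.2668, 0.0552]
eef_rot: [-0.123, 0.992, 0.0, 0.001]
force: [0.7, -0.1, 0.2]
finger_gap: 0.0282
gripper_force: 0.0
```

{"name": "send_rows", "arguments": {
  "targets": [
    [[0,0,0],[0,0,0],0],
    [[0,0,0],[0,0,0],0],
    [[0,0,0],[0,0,0],0],
    [[0,0,0],[0,0,0],0]
  ]
}}

```text
clock: 9.55
ee_pos: [0.6219, 0.2663, 0.0548]
eef_rot: [-0.123, 0.992, -0.0, 0.0]
force: [0.6, -1.9, 5.5]
finger_gap: 0.0188
gripper_force: 64.3
```

```bash
python3 - <<'E'
from h import *
s=state();print(s["clock"],s["ee_pos"],s["finger_gap"],s["gripper_force"],s["force"])
go([.5615+.1*.015,.015,.20],1.471)
E
```

```text
9.55 [0.62190816 0.26630863 0.05484269] 0.018759257946302944 64.26417231559753 [ 0.60983939 -1.92352005  5.53514996]
pos [0.6219 0.2663 0.0548] yaw 1.817 tilt [ 0.001 -0.    -1.   ]
turn z 0.346 shift cm [ 11.82 -22.94 -14.52]
```

{"name": "send_rows", "arguments": {
  "targets": [
    [[0,0,0],[0,0,-3],0],
    [[0,0,0],[0,0,-7],0],
    [[0,0,0],[0,0,-11],0],
    [[0,0,0.1],[2,-4,-14.5],0],
    [[0,0,0.2],[4,-8,-14.5],0],
    [[0,0,0.3],[6,-12,-14.5],0],
    [[0,0,0.346],[8,-16,-14.5],0],
    [[0,0,0.346],[10,-20,-14.5],0],
    [[0,0,0.346],[11.8,-22.9,-14.5],0],
    [[0,0,0.346],[11.8,-22.9,-14.5],0]
  ]
}}

```text
clock: 10.55
ee_pos: [0.5601, 0.0078, 0.1979]
eef_rot: [0.054, 0.999, -0.003, -0.003]
force: [0.2, 0.3, -3.3]
finger_gap: 0.0186
gripper_force: 63.3
```

{"name": "send_rows", "arguments": {
  "targets": [
    [[0,0,0],[0,0,0],0],
    [[0,0,0],[0,0,0],0]
  ]
}}

```text
clock: 10.75
ee_pos: [0.563, 0.0175, 0.199]
eef_rot: [0.049, 0.999, 0.001, -0.0]
force: [-0.2, 0.9, -2.5]
finger_gap: 0.0191
gripper_force: 63.3
```

```bash
python3 - <<'E'
from h import *
import pickle
s=state();print(s["clock"],s["ee_pos"],s["finger_gap"],s["gripper_force"],s["force"])
go([.563,.0145,.067],1.471)
w=eyes.snapshot("wrist");cv2.imwrite("pics/w4.png",w["color"][...,::-1]);pickle.dump((s,w),open("w4.pkl","wb"))
E
```

```text
10.75 [0.56299725 0.01749662 0.19903698] 0.019097859225899287 63.3275306224823 [-0.19564123  0.86301146 -2.46680261]
pos [0.563  0.0175 0.199 ] yaw 1.473 tilt [-0.     0.002 -1.   ]
turn z 0.002 shift cm [-0.03 -0.32 13.2 ]
```

View pics/w4.png

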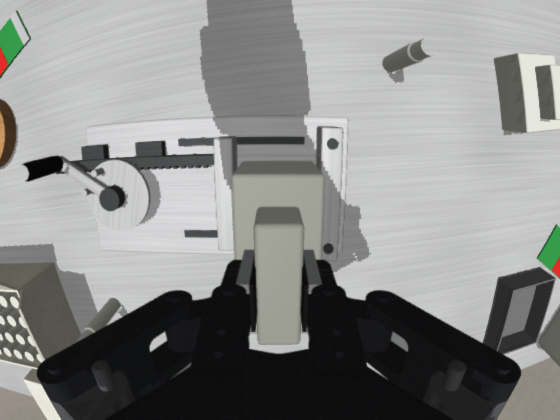

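The block is held straight above the gap between guide (inner edge ~235) and fence (~318). I'll lower it.

{"name": "send_rows", "arguments": {
  "targets": [
    [[0,0,0],[0,-0.25,2],0],
    [[0,0,0],[0,-0.25,5],0],
    [[0,0,0],[0,-0.25,8],0],
    [[0,0,0],[0,-0.25,10],0],
    [[0,0,0],[0,-0.25,11.5],0],
    [[0,0,0],[0,-0.25,12.3],0],
    [[0,0,0],[0,-0.25,12.7],0],
    [[0,0,0],[0,-0.25,12.9],0],
    [[0,0,0],[0,-0.25,13.1],0],
    [[0,0,0],[0,-0.25,13.1],0]
  ]
}}

```text
clock: 11.8
ee_pos: [0.563, 0.0133, 0.0687]
eef_rot: [0.05, 0.999, 0.0, 0.0]
force: [-0.5, -0.7, -3.0]
finger_gap: 0.0185
gripper_force: 63.3
```

{"name": "send_rows", "arguments": {
  "targets": [
    [[0,0,0],[0,0,0.1],0],
    [[0,0,0],[0,0,0.1],0]
  ]
}}

```text
clock: 12.0
ee_pos: [0.5628, 0.0131, 0.0676]
eef_rot: [0.05, 0.999, 0.0, 0.0]
force: [0.2, -0.3, -3.1]
finger_gap: 0.019
gripper_force: 63.3
```

Still hanging, so I'll go down a little further until contact.

{"name": "send_rows", "arguments": {
  "targets": [
    [[0,0,0],[0,0,0.1],0],
    [[0,0,0],[0,0,0.1],0]
  ]
}}

```text
clock: 12.2
ee_pos: [0.5629, 0.0131, 0.0668]
eef_rot: [0.05, 0.999, -0.0, 0.0]
force: [-0.6, -0.0, 2.6]
finger_gap: 0.0187
gripper_force: 63.8
```

{"name": "send_rows", "arguments": {
  "targets": [
    [[0,0,0],[0,0,0.1],0],
    [[0,0,0],[0,0,0.1],0]
  ]
}}

```text
clock: 12.4
ee_pos: [0.5629, 0.013, 0.0667]
eef_rot: [0.05, 0.999, -0.0, 0.001]
force: [-3.3, -0.5, 11.5]
finger_gap: 0.0186
gripper_force: 65.0
```

{"name": "send_rows", "arguments": {
  "targets": [
    [[0,0,0],[0,0,-0.1],0],
    [[0,0,0],[0,0,-0.1],0.5],
    [[0,0,0],[0,0,-0.1],0.5],
    [[0,0,0],[0,0,-0.1],0.5],
    [[0,0,0],[0,0,-0.1],0.5],
    [[0,0,0],[0,0,-2],0.6],
    [[0,0,0],[0,0,-6],0.6],
    [[0,0,0],[0,0,-11],0.6],
    [[0,0,0],[0,0,-15],0.6],
    [[0,0,0],[0,0,-15],0.6]
  ]
}}

```text
clock: 13.4
ee_pos: [0.5664, 0.014, 0.2208]
eef_rot: [0.05, 0.999, 0.001, 0.006]
force: [0.5, 0.1, -0.0]
finger_gap: 0.0513
gripper_force: 0.0
```

```bash
python3 - <<'E'
from h import *
import pickle
s=state();print(s["clock"],s["ee_pos"],s["finger_gap"],s["force"])
w=eyes.snapshot("wrist");cv2.imwrite("pics/w5.png",w["color"][...,::-1]);pickle.dump((s,w),open("w5.pkl","wb"))
t=np.pi-.1+1.0
q=PIV+.075*np.array([np.cos(t),np.sin(t)]);print(q)
go([*q,.18],1.471)
E
```

```text
13.4 [0.56635315 0.01401002 0.22079684] 0.05134358243325668 [ 0.50735006  0.14416688 -0.0233704 ]
[ 0.49987925 -0.20844952]
pos [0.5645 0.0135 0.218 ] yaw 1.471 tilt [ 0.006  0.001 -1.   ]
turn z -0.0 shift cm [  4.24 -22.73   3.75]
```

View pics/w5.png

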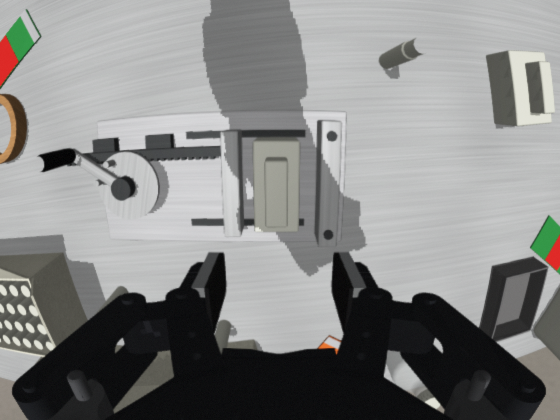

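The block sits upright in the gap, parallel to the guide and midway along it (block rows 139–231, guide rows 131–237). I'll return to the handle.

{"name": "send_rows", "arguments": {
  "targets": [
    [[0,0,0],[1,-5,1],0.7],
    [[0,0,0],[2,-9.5,2],0.7],
    [[0,0,0],[3,-14,3],0.7],
    [[0,0,0],[4,-18,3.7],0.7],
    [[0,0,0],[4.2,-22,3.7],0.7],
    [[0,0,0],[4.2,-22.7,3.7],0.7],
    [[0,0,0],[4.2,-22.7,3.7],0.7],
    [[0,0,0],[4.2,-22.7,3.7],0.7]
  ]
}}

```text
clock: 14.25
ee_pos: [0.4983, -0.2069, 0.1776]
eef_rot: [0.049, 0.999, 0.001, -0.0]
force: [0.4, 0.9, -0.1]
finger_gap: 0.0596
gripper_force: 0.0
```

```bash
python3 - <<'E'
from h import *
s=state();print(s["clock"],s["ee_pos"],s["finger_gap"],s["force"])
go([.4999,-.2084,.0705],1.471)
w=eyes.snapshot("wrist");c=w["color"][120:330,180:400]
g=cv2.cvtColor(w["color"],cv2.COLOR_RGB2GRAY);m=(g<45).astype(np.uint8)
n,l,st,ce=cv2.connectedComponentsWithStats(m[:260]);
for i in range(1,n):
    if st[i,4]>150: print(st[i],ce[i], wplane(w,s,ce[i],.10).round(4))
print(wplane(w,s,ce[1],.11)*0)
cv2.imwrite("pics/w6.png",w["color"][...,::-1])
E
```

```text
14.25 [ 0.49830339 -0.20685557  0.17761815] 0.05961172828144967 [ 0.39584621  0.89532594 -0.05573221]
pos [ 0.4983 -0.2069  0.1776] yaw 1.473 tilt [-0.001  0.002 -1.   ]
turn z 0.002 shift cm [-0.18 -0.16 10.71]
[248 184 197  45 948] [311.41350211 205.64873418] [ 0.4909 -0.1831  0.1   ]
[333 234  22  26 235] [343.05531915 246.36170213] [ 0.5243 -0.1617  0.1   ]
[ 0. -0.  0.]
```

View pics/w6.png

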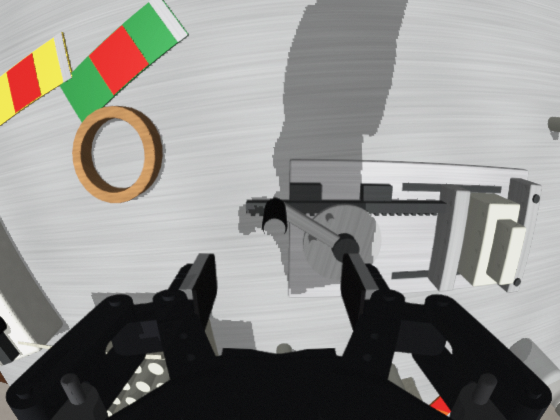

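{"name": "send_rows", "arguments": {
  "targets": [
    [[0,0,0],[0,-0.2,0],0.8],
    [[0,0,0],[0,-0.2,3],0.8],
    [[0,0,0],[0,-0.2,7],0.8],
    [[0,0,0],[0,-0.2,10],0.8],
    [[0,0,0],[0,-0.2,10.7],0.8],
    [[0,0,0],[0,-0.2,10.7],0.8],
    [[0,0,0],[0,-0.2,10.7],0],
    [[0,0,0],[0,-0.2,10.7],0],
    [[0,0,0],[0,-0.2,10.7],0],
    [[0,0,0],[0,-0.2,10.7],0]
  ]
}}

```text
clock: 15.3
ee_pos: [0.499, -0.2105, 0.0725]
eef_rot: [0.05, 0.999, -0.0, 0.001]
force: [0.7, 1.1, 7.5]
finger_gap: 0.0159
gripper_force: 58.3
```

{"name": "send_rows", "arguments": {
  "targets": [
    [[0,0,0],[0,0,0],0],
    [[0,0,0],[0,0,0],0],
    [[0,0,0],[0,0,0],0],
    [[0,0,0],[0,0,0],0]
  ]
}}

```text
clock: 15.7
ee_pos: [0.499, -0.2104, 0.0725]
eef_rot: [0.05, 0.999, -0.0, 0.001]
force: [-1.0, 1.2, 6.8]
finger_gap: 0.0168
gripper_force: 58.3
```

```bash
python3 - <<'E'
from h import *
s=state();print(s["clock"],s["ee_pos"],s["finger_gap"],s["gripper_force"],s["force"])
arc(np.arange(-.9,.11,.1))
E
```

```text
15.7 [ 0.49899016 -0.21044157  0.07247392] 0.0167633657725084 58.2917501963675 [-0.9689064   1.16673951  6.76430558]
now past -x: -1.007 r 0.0771 F [-1.   1.2  6.8]
-0.9 [0.54, 0.64] [ 0.4942 -0.2035]
-0.8 [1.1, 1.14] [ 0.4891 -0.198 ]
-0.7 [1.61, 1.69] [ 0.4846 -0.192 ]
-0.6 [2.07, 2.28] [ 0.4807 -0.1857]
-0.5 [2.46, 2.92] [ 0.4774 -0.1789]
-0.4 [2.79, 3.6] [ 0.4748 -0.1719]
-0.3 [3.04, 4.3] [ 0.473  -0.1646]
-0.2 [3.23, 5.03] [ 0.4719 -0.1572]
-0.1 [3.34, 5.77] [ 0.4715 -0.1497]
-0.0 [3.38, 6.52] [ 0.4719 -0.1422]
0.1 [3.34, 7.27] [ 0.473  -0.1348]
```

{"name": "send_rows", "arguments": {
  "targets": [
    [[0,0,0],[0.54,0.64,0],0],
    [[0,0,0],[1.1,1.14,0],0],
    [[0,0,0],[1.61,1.69,0],0],
    [[0,0,0],[2.07,2.28,0],0],
    [[0,0,0],[2.46,2.92,0],0],
    [[0,0,0],[2.79,3.6,0],0],
    [[0,0,0],[3.04,4.3,0],0],
    [[0,0,0],[3.23,5.03,0],0]
  ]
}}

```text
clock: 16.5
ee_pos: [0.4696, -0.1593, 0.0724]
eef_rot: [0.051, 0.999, -0.002, -0.001]
force: [-3.3, -2.0, 8.7]
finger_gap: 0.0165
gripper_force: 58.8
```

{"name": "send_rows", "arguments": {
  "targets": [
    [[0,0,0],[0.06,0.37,0],0],
    [[0,0,0],[0.11,0.74,0],0],
    [[0,0,0],[0.11,0.74,0],0]
  ]
}}

```text
clock: 16.8
ee_pos: [0.4691, -0.1507, 0.0724]
eef_rot: [0.05, 0.999, -0.001, -0.001]
force: [-4.7, -0.8, 10.6]
finger_gap: 0.0164
gripper_force: 59.0
```

```bash
python3 - <<'E'
from h import *
import pickle
s=state();print(s["clock"],s["ee_pos"],s["finger_gap"],s["gripper_force"],s["force"])
arc(np.arange(-.05,.5,.05))
w=eyes.snapshot("wrist");pickle.dump((s,w),open("w7.pkl","wb"));
a=eyes.snapshot("scene")["color"];b=eyes.snapshot("side")["color"]
o=np.vstack([cv2.resize(a[180:300,150:350],(500,300),interpolation=3),cv2.resize(b[135:255,220:380][:, :],(500,300),interpolation=3)]);cv2.imwrite("pics/c7.png",o[...,::-1])
E
```

```text
16.8 [ 0.46911959 -0.15069951  0.07239899] 0.016361336921139114 58.98202709387988 [-4.69730704 -0.78633839 10.55400482]
now past -x: -0.113 r 0.0774 F [-4.7 -0.8 10.6]
-0.05 [-0.2, 0.5] [ 0.4716 -0.146 ]
0.0 [-0.19, 0.87] [ 0.4719 -0.1422]
0.05 [-0.2, 1.25] [ 0.4723 -0.1385]
0.1 [-0.23, 1.62] [ 0.473  -0.1348]
0.15 [-0.27, 1.99] [ 0.4738 -0.1311]
0.2 [-0.34, 2.36] [ 0.4748 -0.1275]
0.25 [-0.42, 2.73] [ 0.476 -0.124]
0.3 [-0.52, 3.09] [ 0.4774 -0.1205]
0.35 [-0.64, 3.44] [ 0.479  -0.1171]
0.4 [-0.78, 3.79] [ 0.4807 -0.1137]
0.45 [-0.93, 4.13] [ 0.4826 -0.1105]
```

View pics/c7.png

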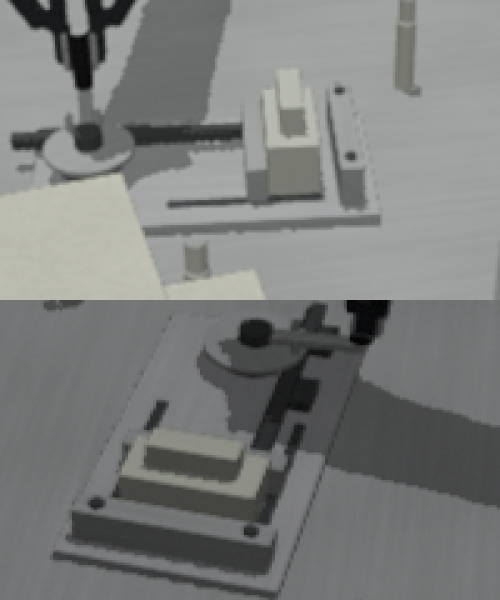

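The scene and side views show the block upright and parallel, with the guide almost touching it (scene crop ~265,150) and a gap left to the fence. I'll continue in small steps, watching the force.

```bash
python3 - <<'E'
from h import *
arc(np.arange(-.05,.5,.05),r=.0775)
E
```

```text
now past -x: -0.113 r 0.0774 F [-4.7 -0.6 10.7]
-0.05 [0.05, 0.49] [ 0.4691 -0.1458]
0.0 [0.06, 0.87] [ 0.4694 -0.142 ]
0.05 [0.05, 1.26] [ 0.4699 -0.1381]
0.1 [0.02, 1.65] [ 0.4705 -0.1343]
0.15 [-0.03, 2.03] [ 0.4714 -0.1305]
0.2 [-0.09, 2.41] [ 0.4725 -0.1268]
0.25 [-0.18, 2.79] [ 0.4737 -0.1231]
0.3 [-0.29, 3.16] [ 0.4751 -0.1195]
0.35 [-0.41, 3.53] [ 0.4767 -0.116 ]
0.4 [-0.55, 3.89] [ 0.4785 -0.1125]
0.45 [-0.71, 4.24] [ 0.4804 -0.1092]
```

{"name": "send_rows", "arguments": {
  "targets": [
    [[0,0,0],[0.05,0.25,0],0],
    [[0,0,0],[0.05,0.49,0],0],
    [[0,0,0],[0.06,0.68,0],0],
    [[0,0,0],[0.06,0.87,0],0],
    [[0,0,0],[0.06,1.06,0],0],
    [[0,0,0],[0.05,1.26,0],0],
    [[0,0,0],[0.05,1.26,0],0]
  ]
}}

```text
clock: 17.65
ee_pos: [0.4701, -0.1383, 0.0724]
eef_rot: [0.05, 0.999, -0.001, -0.001]
force: [-3.8, -1.1, 10.8]
finger_gap: 0.0157
gripper_force: 58.9
```

{"name": "send_rows", "arguments": {
  "targets": [
    [[0,0,0],[-0.01,0.15,0],0],
    [[0,0,0],[-0.02,0.3,0],0],
    [[0,0,0],[-0.03,0.4,0],0],
    [[0,0,0],[-0.03,0.4,0],0]
  ]
}}

```text
clock: 18.05
ee_pos: [0.4708, -0.1344, 0.0724]
eef_rot: [0.05, 0.999, -0.001, -0.001]
force: [-4.2, -0.4, 10.1]
finger_gap: 0.0165
gripper_force: 58.9
```

{"name": "send_rows", "arguments": {
  "targets": [
    [[0,0,0],[-0.01,0.1,0],0],
    [[0,0,0],[-0.02,0.2,0],0],
    [[0,0,0],[-0.02,0.2,0],0]
  ]
}}

```text
clock: 18.35
ee_pos: [0.4713, -0.1324, 0.0724]
eef_rot: [0.05, 0.999, -0.001, -0.001]
force: [-3.5, -1.3, 10.6]
finger_gap: 0.0162
gripper_force: 58.9
```

{"name": "send_rows", "arguments": {
  "targets": [
    [[0,0,0],[-0.01,0.1,0],0],
    [[0,0,0],[-0.02,0.2,0],0],
    [[0,0,0],[-0.03,0.3,0],0],
    [[0,0,0],[-0.03,0.3,0],0]
  ]
}}

```text
clock: 18.75
ee_pos: [0.472, -0.1295, 0.0724]
eef_rot: [0.05, 0.999, -0.001, -0.0]
force: [-4.0, -1.4, 10.6]
finger_gap: 0.0161
gripper_force: 58.9
```

{"name": "send_rows", "arguments": {
  "targets": [
    [[0,0,0],[-0.02,0.1,0],0],
    [[0,0,0],[-0.04,0.2,0],0],
    [[0,0,0],[-0.04,0.2,0],0]
  ]
}}

```text
clock: 19.05
ee_pos: [0.4727, -0.1274, 0.0724]
eef_rot: [0.05, 0.999, -0.001, -0.0]
force: [-2.5, -1.3, 10.5]
finger_gap: 0.0164
gripper_force: 58.9
```

{"name": "send_rows", "arguments": {
  "targets": [
    [[0,0,0],[-0.02,0.1,0],0],
    [[0,0,0],[-0.04,0.2,0],0],
    [[0,0,0],[-0.04,0.2,0],0]
  ]
}}

```text
clock: 19.35
ee_pos: [0.4733, -0.1255, 0.0724]
eef_rot: [0.05, 0.999, -0.001, -0.0]
force: [-3.8, -1.5, 10.6]
finger_gap: 0.0161
gripper_force: 58.9
```

{"name": "send_rows", "arguments": {
  "targets": [
    [[0,0,0],[-0.02,0.08,0],0],
    [[0,0,0],[-0.02,0.08,0],0]
  ]
}}

```text
clock: 19.55
ee_pos: [0.4736, -0.1247, 0.0724]
eef_rot: [0.05, 0.999, -0.001, -0.0]
force: [-3.1, -1.4, 10.1]
finger_gap: 0.0166
gripper_force: 58.9
```

{"name": "send_rows", "arguments": {
  "targets": [
    [[0,0,0],[-0.02,0.08,0],0],
    [[0,0,0],[-0.02,0.08,0],0]
  ]
}}

```text
clock: 19.75
ee_pos: [0.4739, -0.1239, 0.0724]
eef_rot: [0.05, 0.999, -0.001, -0.0]
force: [-3.1, -0.3, 9.7]
finger_gap: 0.0164
gripper_force: 58.9
```

{"name": "send_rows", "arguments": {
  "targets": [
    [[0,0,0],[-0.02,0.06,0],0],
    [[0,0,0],[-0.02,0.06,0],0]
  ]
}}

```text
clock: 19.95
ee_pos: [0.4741, -0.1234, 0.0724]
eef_rot: [0.05, 0.999, -0.001, -0.0]
force: [-3.9, -0.8, 9.4]
finger_gap: 0.016
gripper_force: 58.9
```

```bash
python3 - <<'E'
from h import *
b=eyes.snapshot("side")
arc([.3,.4],r=.0775)
g=cv2.cvtColor(b["color"],cv2.COLOR_RGB2GRAY).astype(int)
# column through the middle of the block and fence: brightness down the image
for f in (.55,.61):
    pts=[(proj(b,[.5615+f*0+ (f-.58) +.1*y,y,.052])) for y in np.arange(-.03,.08,.002)]
    print([g[int(round(p[1])),int(round(p[0]))] for p in pts])
E
```

```text
now past -x: 0.248 r 0.077 F [-4.1 -2.   9.9]
0.3 [-0.06, 0.4] [ 0.4751 -0.1195]
0.4 [-0.33, 1.12] [ 0.4785 -0.1125]
[np.int64(31), np.int64(24), np.int64(27), np.int64(27), np.int64(27), np.int64(34), np.int64(37), np.int64(37), np.int64(38), np.int64(37), np.int64(37), np.int64(42), np.int64(41), np.int64(78), np.int64(78), np.int64(106), np.int64(112), np.int64(132), np.int64(132), np.int64(142), np.int64(142), np.int64(141), np.int64(141), np.int64(142), np.int64(142), np.int64(141), np.int64(141), np.int64(142), np.int64(142), np.int64(142), np.int64(142), np.int64(143), np.int64(143), np.int64(142), np.int64(142), np.int64(143), np.int64(143), np.int64(129), np.int64(129), np.int64(96), np.int64(74), np.int64(70), np.int64(69), np.int64(69), np.int64(69), np.int64(105), np.int64(120), np.int64(119), np.int64(119), np.int64(117), np.int64(118), np.int64(119), np.int64(119), np.int64(119), np.int64(100)]
[np.int64(125), np.int64(124), np.int64(125), np.int64(125), np.int64(125), np.int64(125), np.int64(125), np.int64(125), np.int64(125), np.int64(136), np.int64(141), np.int64(141), np.int64(141), np.int64(142), np.int64(142), np.int64(143), np.int64(144), np.int64(133), np.int64(133), np.int64(97), np.int64(69), np.int64(70), np.int64(70), np.int64(69), np.int64(69), np.int64(69), np.int64(68), np.int64(67), np.int64(69), np.int64(69), np.int64(82), np.int64(123), np.int64(142), np.int64(142), np.int64(142), np.int64(131), np.int64(95), np.int64(95), np.int64(68), np.int64(68), np.int64(70), np.int64(97), np.int64(97), np.int64(115), np.int64(116), np.int64(114), np.int64(114), np.int64(114), np.int64(119), np.int64(120), np.int64(112), np.int64(107), np.int64(75), np.int64(57), np.int64(56)]
```

{"name": "send_rows", "arguments": {
  "targets": [
    [[0,0,0],[-0.01,0.07,0],0],
    [[0,0,0],[-0.01,0.07,0],0]
  ]
}}

```text
clock: 20.2
ee_pos: [0.4743, -0.1227, 0.0724]
eef_rot: [0.05, 0.999, -0.001, -0.0]
force: [-2.6, -2.0, 9.5]
finger_gap: 0.0161
gripper_force: 58.9
```

```bash
python3 - <<'E'
from h import *
# empirical stiffness cue + block-to-fence stripe, at z .062 for block top and .052 for fence top
b=eyes.snapshot("side");g=cv2.cvtColor(b["color"],cv2.COLOR_RGB2GRAY).astype(np.float32)
def prof(z,x,ys):
    c=np.array([proj(b,[.5615+x*.995+.0998*y,-.0004-.0998*x+.995*y,z]) for y in ys],np.float32)
    return cv2.remap(g,c[:,0].reshape(1,-1),c[:,1].reshape(1,-1),1)[0]
ys=np.arange(.02,.085,.0005)
for x in (-.035,0,.035):
    for z in (.062,.052):
        p=np.gradient(cv2.GaussianBlur(prof(z,x,ys).reshape(1,-1),(7,1),1.5)[0]); i=np.argsort(-abs(p)); pk=[k for k in range(1,len(p)-1) if abs(p[k])>3 and abs(p[k])>=abs(p[k-1]) and abs(p[k])>abs(p[k+1])]
        print(x,z,[(round(float(ys[k])*1000,1),int(np.sign(p[k]))) for k in pk])
print(state()["force"])
E
```

```text
-0.035 0.062 [(53.0, -1), (63.5, 1), (83.0, -1)]
-0.035 0.052 [(45.5, -1), (57.5, 1), (76.0, -1)]
0 0.062 [(21.5, -1), (42.5, 1), (53.0, -1), (65.0, 1), (83.0, -1)]
0 0.052 [(34.0, 1), (46.5, -1), (57.5, 1), (76.5, -1)]
0.035 0.062 [(25.0, 1), (53.5, -1), (65.0, 1), (83.0, -1)]
0.035 0.052 [(23.5, 1), (30.0, -1), (34.0, 1), (46.5, -1), (57.0, 1), (77.0, -1)]
[-3.54545128 -1.95703135 10.14204626]
```

The side view puts the block about 4 mm off the fence, which is about 11 mm of handle travel.

{"name": "send_rows", "arguments": {
  "targets": [
    [[0,0,0],[-0.03,0.1,0],0],
    [[0,0,0],[-0.06,0.2,0],0],
    [[0,0,0],[-0.06,0.2,0],0]
  ]
}}

```text
clock: 20.55
ee_pos: [0.4752, -0.1206, 0.0724]
eef_rot: [0.05, 0.999, -0.001, -0.0]
force: [-3.4, -1.2, 9.4]
finger_gap: 0.0161
gripper_force: 58.9
```

{"name": "send_rows", "arguments": {
  "targets": [
    [[0,0,0],[-0.03,0.1,0],0],
    [[0,0,0],[-0.06,0.2,0],0],
    [[0,0,0],[-0.06,0.2,0],0]
  ]
}}

```text
clock: 20.85
ee_pos: [0.4761, -0.1187, 0.0724]
eef_rot: [0.05, 0.999, -0.001, -0.0]
force: [-3.2, -0.4, 9.2]
finger_gap: 0.0161
gripper_force: 58.8
```

{"name": "send_rows", "arguments": {
  "targets": [
    [[0,0,0],[-0.04,0.1,0],0],
    [[0,0,0],[-0.04,0.1,0],0]
  ]
}}

```text
clock: 21.05
ee_pos: [0.4765, -0.1177, 0.0724]
eef_rot: [0.05, 0.999, -0.001, -0.0]
force: [-2.7, -0.5, 10.1]
finger_gap: 0.0165
gripper_force: 58.9
```

{"name": "send_rows", "arguments": {
  "targets": [
    [[0,0,0],[-0.03,0.08,0],0],
    [[0,0,0],[-0.03,0.08,0],0]
  ]
}}

```text
clock: 21.25
ee_pos: [0.4769, -0.117, 0.0724]
eef_rot: [0.05, 0.999, -0.001, -0.0]
force: [-3.5, -1.0, 10.7]
finger_gap: 0.0162
gripper_force: 58.9
```

{"name": "send_rows", "arguments": {
  "targets": [
    [[0,0,0],[-0.03,0.08,0],0],
    [[0,0,0],[-0.03,0.08,0],0]
  ]
}}

```text
clock: 21.45
ee_pos: [0.4773, -0.1162, 0.0724]
eef_rot: [0.05, 0.999, -0.001, -0.0]
force: [-3.4, -0.6, 9.2]
finger_gap: 0.016
gripper_force: 58.9
```

{"name": "send_rows", "arguments": {
  "targets": [
    [[0,0,0],[-0.04,0.08,0],0],
    [[0,0,0],[-0.04,0.08,0],0]
  ]
}}

```text
clock: 21.65
ee_pos: [0.4777, -0.1154, 0.0724]
eef_rot: [0.05, 0.999, -0.001, -0.0]
force: [-3.7, -1.3, 9.3]
finger_gap: 0.0167
gripper_force: 58.9
```

{"name": "send_rows", "arguments": {
  "targets": [
    [[0,0,0],[-0.04,0.08,0],0],
    [[0,0,0],[-0.04,0.08,0],0]
  ]
}}

```text
clock: 21.85
ee_pos: [0.4777, -0.1153, 0.0724]
eef_rot: [0.051, 0.999, -0.001, -0.001]
force: [-3.5, -2.1, 10.3]
finger_gap: 0.0158
gripper_force: 58.9
```

```bash
cat >> h.py <<'E'
def tang():
    F=[]
    for _ in range(4):
        eyes.snapshot("side"); s=state(); F.append(s["force"])
    F=np.mean(F,0); v=np.array(s["ee_pos"][:2])-PIV; a=np.arctan2(v[1],v[0])
    t=np.array([np.sin(a),-np.cos(a)])  # clockwise tangent
    print("clock",round(s["clock"],2),"pos",np.round(s["ee_pos"],4),"push along cw tangent",round(-F[:2]@t,2),"radial",round(F[:2]@v/np.linalg.norm(v),2))
E
python3 -c "
from h import *
tang()"
```

```text
clock 22.05 pos [ 0.4777 -0.1153  0.0724] push along cw tangent 3.55 radial 2.28
```

The handle has stopped: the guide has met the block. I'll load it gently.

{"name": "send_rows", "arguments": {
  "targets": [
    [[0,0,0],[-0.03,0.06,0],0],
    [[0,0,0],[-0.03,0.06,0],0]
  ]
}}

```text
clock: 22.25
ee_pos: [0.4778, -0.1152, 0.0724]
eef_rot: [0.051, 0.999, -0.002, -0.001]
force: [-4.5, -2.8, 11.4]
finger_gap: 0.0165
gripper_force: 59.0
```

```bash
python3 -c "
from h import *
tang()"
```

```text
clock 22.45 pos [ 0.4778 -0.1153  0.0724] push along cw tangent 4.46 radial 2.33
```

{"name": "send_rows", "arguments": {
  "targets": [
    [[0,0,0],[-0.03,0.07,0],0],
    [[0,0,0],[-0.03,0.07,0],0]
  ]
}}

```text
clock: 22.65
ee_pos: [0.4778, -0.1152, 0.0724]
eef_rot: [0.051, 0.999, -0.002, -0.001]
force: [-4.9, -3.9, 10.7]
finger_gap: 0.0162
gripper_force: 59.0
```

```bash
python3 -c "
from h import *
tang()"
```

```text
clock 22.85 pos [ 0.4778 -0.1152  0.0724] push along cw tangent 5.32 radial 1.83
```

{"name": "send_rows", "arguments": {
  "targets": [
    [[0,0,0],[0,0,0],0.7],
    [[0,0,0],[0,0,0],0.7],
    [[0,0,0],[0,0,0],0.7],
    [[0,0,0],[0,0,0],0.7],
    [[0,0,0],[0,0,-2],0.7],
    [[0,0,0],[0,0,-5],0.7],
    [[0,0,0],[0,0,-9],0.7],
    [[0,0,0],[0,0,-12],0.7],
    [[0,0,0],[0,0,-12],0.7]
  ]
}}

```text
clock: 23.75
ee_pos: [0.4823, -0.1125, 0.1947]
eef_rot: [0.05, 0.999, -0.0, 0.004]
force: [0.7, 1.3, -0.3]
finger_gap: 0.0596
gripper_force: 0.0
```

```bash
python3 - <<'E'
from h import *
np.set_printoptions(precision=4,suppress=True)
s=state();print(s["clock"],s["ee_pos"],s["force"],s["finger_gap"])
b=eyes.snapshot("side");g=cv2.cvtColor(b["color"],cv2.COLOR_RGB2GRAY).astype(np.float32)
ys=np.arange(.02,.085,.0005)
for x in (-.035,0,.035):
    for z in (.062,.052):
        c=np.array([proj(b,[.5615+x*.995+.0998*y,-.0004-.0998*x+.995*y,z]) for y in ys],np.float32)
        p=np.gradient(cv2.GaussianBlur(cv2.remap(g,c[:,0].reshape(1,-1),c[:,1].reshape(1,-1),1),(7,1),1.5)[0])
        print(x,z,[(round(float(ys[k])*1000,1),int(np.sign(p[k]))) for k in range(1,len(p)-1) if abs(p[k])>3 and abs(p[k])>=abs(p[k-1]) and abs(p[k])>abs(p[k+1])])
# handle: dark components in the wrist view -> top centre
s=state();w=eyes.snapshot("wrist");m=(cv2.cvtColor(w["color"],cv2.COLOR_RGB2GRAY)<45).astype(np.uint8)
n,l,st,ce=cv2.connectedComponentsWithStats(m[:250])
for i in range(1,n):
    if st[i,4]>150: print(st[i], wplane(w,s,ce[i],.082)[:2])
E
```

```text
23.75 [ 0.4823 -0.1125  0.1947] [ 0.6796  1.2828 -0.2508] 0.059621226818442834
-0.035 0.062 [(56.5, -1), (64.0, 1), (83.0, -1)]
-0.035 0.052 [(49.5, -1), (57.5, 1), (76.5, -1)]
0 0.062 [(22.0, -1), (45.0, 1), (57.0, -1), (65.0, 1), (83.0, -1)]
0 0.052 [(37.0, 1), (49.5, -1), (57.5, 1), (76.0, -1)]
0.035 0.062 [(22.0, -1), (28.0, 1), (57.0, -1), (65.0, 1), (83.0, -1)]
0.035 0.052 [(23.5, 1), (35.5, 1), (49.0, -1), (57.0, 1), (76.5, -1)]
[ 263  190  125   44 1338] [ 0.493  -0.0879]
[195 221  62   4 154] [ 0.4907 -0.155 ]
```

The block edge (57.0 mm) is now on the fence face (57.4 mm) along its whole length. The gripper is open and clear.

```bash
python3 -c "
from cell import job
print(job.hand_in())"
```

```text
the job is handed in; nothing more can be done
None
```

The guide is set to the narrow block: it pushed the block home against the fence with an estimated 9 N squeeze, finishing on the inward stroke; the crank was let go where it pushed, and the job was handed in at about 24 s.

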